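# Rolling-load pass on a test bed

## Task

Give the test bed one rolling pass: roll the steel load wheel on its rim up the sloping plate (no lifting, skidding or tipping over) and over the lip of the chock. Press it home against the chock's end wall with the fingers at about 14 N, never above 25 N, keep that for half a second, then let go and leave it standing in the chock. Leave the other things on the bench where they are.

Things in the scene. Friction and masses are not known exactly. Their poses are not given: they have to be found in the camera images.
- bed: Fixed test bed: steel plate 360 x 150 mm on two rubber feet. Origin on the table under its middle; x along it (the way to roll), y across to the left, z up. The plate slopes up towards +x by 0.035 rad; its upper face is 32 mm above the table at the origin. A wheel let go on the slope rolls back towards -x.
- rest_bar (a point): Top middle of a bar 4 mm high lying across the low end of the plate; the wheel starts leaning back on it, its centre 18 mm further along +x of the bed.
- wheel: Steel load wheel standing on its rim: 80 mm diameter, 30 mm wide, 0.6 to 0.8 kg. Origin at its centre, 40 mm above the plate. y is the axle, at the start parallel to the bed's y; x and z turn with the wheel. At the start z, and the dark dimple on each face, point up. Pushed on both axle stubs at once, from behind, it rolls freely and straight.
- stub_left (a point): Middle of the round axle stub on the wheel's +y face: 14 mm diameter, sticking out 22 mm (15 to 37 mm from the wheel's middle plane), at the height of the wheel's centre. Two fingers straddling the wheel, 36 to 50 mm apart, can push both stubs from behind.
- stub_right (a point): The same on the -y face; 74 mm over both stub ends.
- dock: Two fixed aluminium rails, 150 x 10 x 9 mm, along the bed's sides, 110 mm apart. Origin and axes are the bed's. They carry a steel chock that is clamped immovably somewhere along them, its place not measured. Rolling the wheel over the chock's lip takes under 8 N; at its end wall the force rises steeply. Once over the lip the wheel stays in by itself.
- seat_near (a point): Where the centre of the wheel sits home if the chock is clamped at the lowest end of its range. The chock, as the wheel meets it: a ramp 20 mm long rising to a lip 6 mm high and 8 mm long (lip's near edge 26 mm before the seated centre); a floor 2 mm thick; cheeks 16 mm high, 41 mm apart; an upright end wall 46 mm high, 49 mm wide, 40 mm beyond the seated centre.
- seat_far (a point): The same with the chock at the highest end of its range, 30 mm further along the slope. The true seat is anywhere between the two.
- gauge: coating thickness gauge, grey handset 100 x 62 x 28 mm, a bystander; origin under its centre.
- calculator: pocket calculator 135 x 75 x 18 mm, a bystander; origin under its centre.
- tape_roll: black roll of tape lying flat, 68 x 68 x 20 mm, a bystander; origin under its centre.
- case: closed red gauge case 160 x 75 x 42 mm, a bystander; origin under its centre.
- coupon: half-painted steel sample plate 120 x 75 x 4 mm, a bystander; origin under its centre.
- loupe: black magnifier standing, 38 x 38 x 38 mm, a bystander; origin under its centre.
- notebook: ring-bound notebook 150 x 210 x 13 mm, a bystander; origin under its centre.

How it is judged:
By the outcome, as a careful person would: the job done as asked, in the order asked, and still so for the second after the job is handed in, with the robot touching nothing.
It also fails if it takes over 42 s, if anything falls off the work surface, if the arm or the gripper's body presses on something with over 40 N, if the wrist force passes 120 N, or if a joint passes its speed limit or range.

## Robot

A 6-joint arm with a two-finger parallel gripper is mounted at the origin on the work surface. World frame = base frame: x ahead of the robot, y to its left, z up, the work surface at z = 0. Lengths are in m, angles in rad, forces in N, time in s.
With the tool pointing down it reaches from about 0.225 to 0.875 m from the base axis. Payload 3.4 kg.
Tool frame: the origin (TCP) lies at the very end of the fingers, on their centre line; the grasp point (between the pads) lies 19 mm behind it; z points along the fingers, x is the direction in which the jaws open and shut, and the axes are right-handed (so a half turn about z gives the same grasp; the last joint's range is limited). The gripper opens to 85 mm and grips with 20 to 120 N. Pads are 22 mm wide; open, the fingers measure 114 mm over their backs; the gripper's body (76 mm by 85 mm) begins 54 mm behind the grasp point. The pads swing forward as they close: fully open they stand 13 mm farther back than shut.
Start: joints at [-1.419, 0.276, 1.505, -0, 1.361, -0.121], TCP at [0.155, -0.554, 0.231] pointing down, gripper open.
Joint ranges: [-2.89, 2.89], [-0.75, 2.08], [0.22, 2.7], [-1.18, 4.32], [0.11, 2.71], [-2.7, 2.7]. Speed limits (rad/s): [2.57, 2.57, 3.14, 3.14, 3.14, 3.14].

## Interface

Orientations are given as a unit quaternion [w, x, y, z].
In Python, from rig import manip gives the robot as it stands.
- The arm moves only by the tool carry_out, never from a script. Its argument "series" is a list of rows, each a list of 2 entries, a list of its own where there are three numbers: the shift along the tool's x, y, z in mm, then the turn about the tool's z in degrees. A call has 1 to 10 rows; each row shifts and turns the pose as measured when the row begins, along the tool's axes as they then stand; what a row does not reach is not made up. A row lasts 1/12 s, in which the tool goes at most 41.7 mm and 7.16 degrees, less where a joint would pass 70% of its speed; a pose out of reach is approached as far as the arm can. A call is refused whole if a number of a shift passes 41.7 or a number of a turn 7.16, either way. A call with a gripper value outside its range is refused whole. "fingers" is the finger opening in mm, from 0 to 85.4, set as the call begins (left out, the last holds). The fingers move at their own pace and stop on an object; "squeeze" is the grip in N (left out, the last holds). Time passes only in rows, so rows that do not move let the fingers close. It gives the time, the measured TCP pose, the force and the opening at its end, in the units of the state.
- manip.get_state(): the state, without advancing time (a new reading comes with each control period).
- manip.get_image(name): name is "side" or "top" or "wrist"; returns a dict with "frame" (420x560x3 uint8, blue, green, red), "K" (3x3 intrinsics, pixels), "rvec" (rotation vector, rad) and "tvec" (3), from world to camera coordinates, as OpenCV has them; the wrist camera has in their place "mount" (4x4, takes a point from camera to tool coordinates, whose origin is the TCP and whose axes are the tool frame's). Camera axes: x right, y down, z forward; pixel columns grow to the right and rows downward; lengths in m; the calibration is good to about 2 mm. A picture is of the moment at which its call begins: read the wrist's pose just before it. There is no depth.
- manip.sign_off(): hands the job in, once; it reports no verdict.
The state is a dict: "clock": time; "qpos": joint angles; "qd": joint speeds; "effort": joint torques, N m; "position": TCP position; "ee_rot": TCP orientation; "contact_force": force on the tool from outside, world axes, zero at the start; "moment": the same for the moment, N m; "width": finger opening in m.
Only numpy, scipy, OpenCV 4.12 (cv2) and the standard library are available. Lean on these libraries where they do the work, as an engineer would, in place of code of your own. Each camera call takes 0.05 s, during which the arm holds its last target. There are 200 camera calls.

## Working session

There is one attempt and no reset: what is moved stays moved. The work goes in short steps, Python scripts to look and compute and a tool call to move; the robot and the scene stay as the last step left them, time stands still between calls to the robot, and variables do not carry over. Pictures are saved under pics/ and viewed, about 8 in all and at most 12, crops included, and the job is handed in when it is done.

Besides the shell and the picture viewer there is one more tool, called after "Emit:" as name(argument=value, ...), one argument or row to a line, values as JSON. carry_out: Moves the arm, as the interface text tells. Its arguments: {"type":"object","properties":{"series":{"type":"array","items":{"type":"array"}},"fingers":{"type":"number"},"squeeze":{"type":"number"}},"required":["series"]}

```bash
mkdir -p pics; cat > h.py <<'E'
import numpy as np, cv2
from rig import manip
def grab(n,f):
    im=manip.get_image(n); cv2.imwrite('pics/'+f,im['frame']); return im
def save(n,f):
    im=grab(n,f); np.savez('pics/'+f[:-4]+'.npz',**{k:np.asarray(v) for k,v in im.items()}); return im
def ray(c,p):
    R=cv2.Rodrigues(np.array(c['rvec'],float))[0]; t=np.array(c['tvec'],float).ravel()
    d=R.T@np.linalg.inv(c['K'])@np.array([p[0],p[1],1.]); return -R.T@t,d
def onz(c,p,z):
    o,d=ray(c,p); return o+d*(z-o[2])/d[2]
def tri(c1,p1,c2,p2):
    o1,d1=ray(c1,p1);o2,d2=ray(c2,p2)
    s=np.linalg.lstsq(np.c_[d1,-d2],o2-o1,rcond=None)[0]
    a,b=o1+d1*s[0],o2+d2*s[1]; return (a+b)/2,np.linalg.norm(a-b)
E
python3 - <<'E'
from h import *
print(manip.get_state())
for n in('top','side'):
    im=save(n,n+'0.png'); print(n,im['K'],im['rvec'],im['tvec'])
E
```

```text
{'clock': 0.0, 'qpos': array([-1.41898621e+00,  2.76574402e-01,  1.50615231e+00,  5.38543791e-06,
        1.36070665e+00, -1.21000767e-01]), 'qd': array([-1.57677737e-03,  1.49179208e-03,  8.77203796e-05, -2.16014181e-03,
        5.39533034e-05,  1.51656399e-03]), 'effort': array([ 5.95651491e-04, -4.16771257e+01, -2.45805413e+01,  4.52854522e-06,
        1.08592690e-02,  9.29051993e-06]), 'position': array([ 0.15484126, -0.55319575,  0.23044382]), 'ee_rot': array([-6.42579525e-04,  7.96692308e-01, -6.04384414e-01, -6.58906015e-04]), 'contact_force': array([-0.09101867, -1.19762877,  0.11417068]), 'moment': array([0.03484034, 0.01533931, 0.00449839]), 'width': 0.08574708285082543}
top [[507.40571689   0.         273.03232435]
 [  0.         507.40571689 210.66426311]
 [  0.           0.           1.        ]] [ 2.1458998  -2.08581462  0.19807073] [0.10403834 0.60159814 1.21375118]
side [[426.49818738   0.         279.50526922]
 [  0.         426.49818738 216.09569047]
 [  0.           0.           1.        ]] [ 2.25729206 -0.13290592  0.08900534] [-0.58282064  0.15509383  0.95796809]
```

View pics/top0.png

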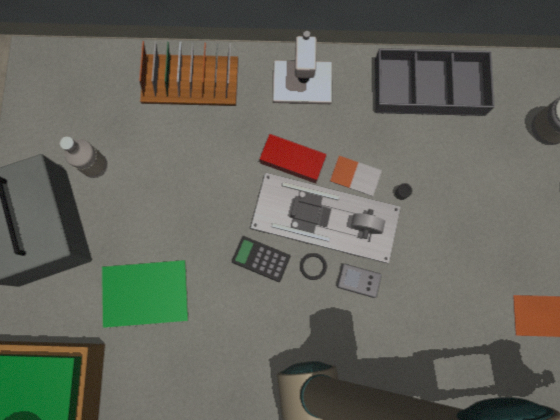

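View pics/side0.png

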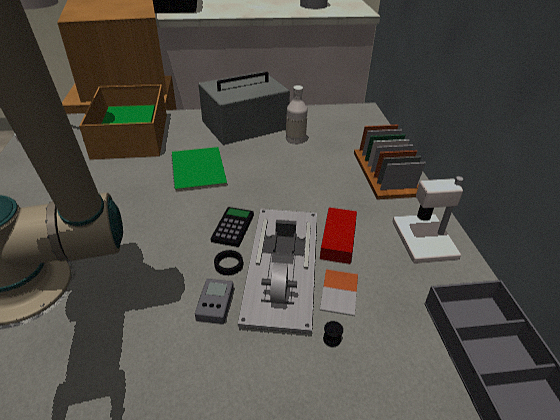

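Top: the bed runs from about (395,245) to (258,190), with the wheel at (367,222) and the chock at (312,210). Side: the wheel is at (281,280) with stubs near (265,282) and (297,283), and the chock is above it. I'll zoom in on both.

```bash
python3 - <<'E'
from h import *
a=cv2.imread('pics/top0.png')[165:270,240:410]; b=cv2.imread('pics/side0.png')[200:340,230:330]
a=cv2.resize(a,None,fx=4.5,fy=4.5,interpolation=2); b=cv2.resize(b,None,fx=4,fy=4,interpolation=2)
a=cv2.convertScaleAbs(a,alpha=1.3);b=cv2.convertScaleAbs(b,alpha=1.3)
cv2.imwrite('pics/a1.png',a); cv2.imwrite('pics/b1.png',b)
for n,ps in(('top',[(266,176),(398,208),(387,260),(252,227),(367,222)]),('side',[(261,211),(317,213),(313,330),(241,326),(265,282),(297,283)])):
    c=np.load(f'pics/{n}0.npz')
    for p in ps: print(n,p,onz(c,p,.03).round(4))
E
```

```text
top (266, 176) [0.6954 0.1423 0.03  ]
top (398, 208) [ 0.62   -0.1989  0.03  ]
top (387, 260) [ 0.4857 -0.1688  0.03  ]
top (252, 227) [0.5601 0.1738 0.03  ]
top (367, 222) [ 0.5813 -0.1192  0.03  ]
side (261, 211) [0.5594 0.1719 0.03  ]
side (317, 213) [0.706  0.1482 0.03  ]
side (313, 330) [ 0.6268 -0.2131  0.03  ]
side (241, 326) [ 0.4859 -0.1876  0.03  ]
side (265, 282) [ 0.545  -0.0775  0.03  ]
side (297, 283) [ 0.6147 -0.0881  0.03  ]
```

View pics/a1.png

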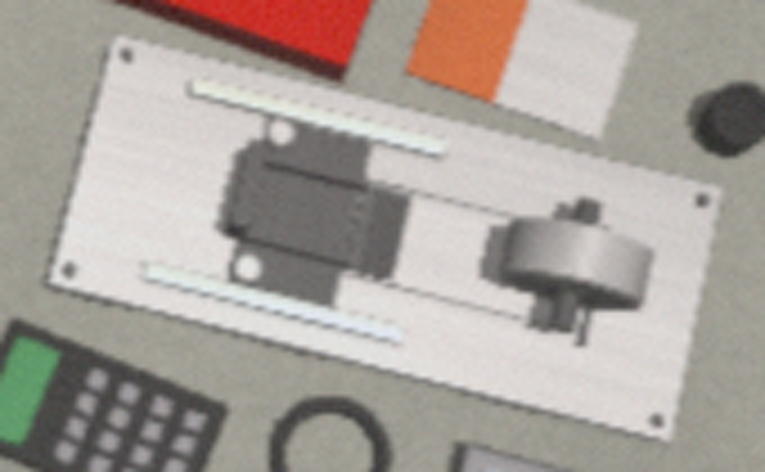

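View pics/b1.png

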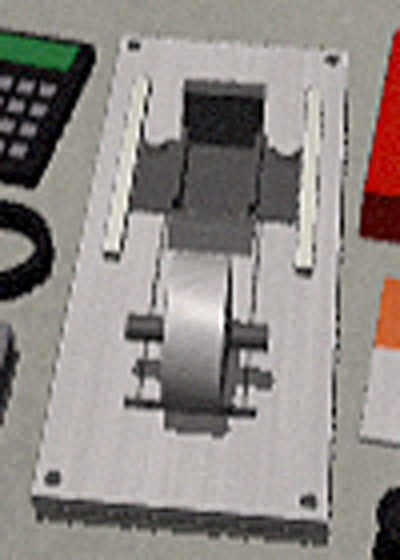

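```bash
python3 - <<'E'
from h import *
T=np.load('pics/top0.npz');S=np.load('pics/side0.npz')
t=lambda x,y:(240+(x+.5)/4.5-.5,165+(y+.5)/4.5-.5); s=lambda x,y:(230+(x+.5)/4-.5,200+(y+.5)/4-.5)
hi,lo=.0383,.0257
# order: +x right(-y), +x left(+y), -x left, -x right
A=[onz(T,t(*p),z) for p,z in(((118,38),hi),((48,287),hi),((672,440),lo),((720,187),lo))]
B=[onz(S,s(*p),z) for p,z in(((350,55),hi),((122,40),hi),((38,497),lo),((325,522),lo))]
for X in(A,B):
    X=np.array(X); o=X.mean(0); u=(X[0]+X[1]-X[2]-X[3])[:2]; v=(X[1]+X[2]-X[0]-X[3])[:2]
    print(o.round(4),'yaw',np.degrees(np.arctan2(u[1],u[0])),np.degrees(np.arctan2(-v[0],v[1])),np.linalg.norm(u)/2,np.linalg.norm(v)/2)
for n,a,b in(('right',(588,210),(266,335)),('left',(560,308),(132,328)),):
    print(n,onz(T,t(*a),.0675).round(4),onz(S,s(*b),.0675).round(4),tri(T,t(*a),S,s(*b)))
# rest bar ends, chock ramp front, wall top
print('bar',onz(S,s(126,403),.031),onz(S,s(256,412),.031))
print('ramp near edge S',onz(S,s(165,246),.033),onz(S,s(252,252),.033),'T',onz(T,t(390,278),.033),onz(T,t(409,195),.033))
E
```

```text
[ 0.5905 -0.0146  0.032 ] yaw 77.88162915592868 77.53700122310994 0.35750912047234157 0.14929178810855764
[ 0.5915 -0.0212  0.032 ] yaw 77.44453356283927 77.84852586198417 0.35504138277002756 0.14709082828103498
right [ 0.6019 -0.1209  0.0675] [ 0.6058 -0.1216  0.0675] (array([ 0.60402455, -0.12111309,  0.06649833]), np.float64(0.003766649140017407))
left [ 0.5467 -0.1051  0.0675] [ 0.5369 -0.1092  0.0675] (array([ 0.54208939, -0.10581565,  0.06480331]), np.float64(0.009960305767762575))
bar [ 0.53164851 -0.12847323  0.031     ] [ 0.5988455 -0.1419905  0.031    ]
ramp near edge S [ 0.56459559 -0.01810945  0.033     ] [ 0.6138701  -0.02829177  0.033     ] T [ 0.56652197 -0.01519258  0.033     ] [ 0.6146876  -0.02558495  0.033     ]
```

Emit:
carry_out(
  series=[
    [[-18,-31,0],-6.9],
    [[-14,-33,0],-6.9],
    [[-10,-35,0],-6.9],
    [[-5,-36,0],-6.9],
    [[-1,-36,0],-6.9],
    [[3,-36,0],-6.9],
    [[8,-35,0],-6.9],
    [[12,-34,0],-6.9],
    [[16,-32,0],-6.9],
  ],
  fingers=46,
)

```text
clock: 0.85
position: [0.383, -0.3161, 0.225]
ee_rot: [-0.002, 0.996, -0.091, -0.003]
contact_force: [0.8, -0.7, 0.0]
width: 0.0461
```

Emit:
carry_out(
  series=[
    [[23,-34,5],1.9],
    [[23,-34,5],0],
    [[23,-34,5],0],
    [[23,-34,5],0],
    [[23,-34,5],0],
    [[23,-34,5],0],
    [[0,0,0],0],
  ],
)

```text
clock: 1.43
position: [0.563, -0.1353, 0.1927]
ee_rot: [-0.003, 0.995, -0.103, -0.003]
contact_force: [-0.5, -0.2, -0.1]
width: 0.0458
```

```bash
python3 - <<'E'
from h import *
s=manip.get_state(); print(s['position'],s['ee_rot'],s['width'],s['contact_force'])
w=save('wrist','w1.png'); np.savez('pics/w1s.npz',p=s['position'],q=s['ee_rot']); print(w['mount'],w['K'])
E
```

```text
[ 0.56302735 -0.1353339   0.1926672 ] [-0.00339737  0.99467307 -0.10298643 -0.00278112] 0.04575271213277382 [-0.46065074 -0.22746729 -0.07801394]
[[ 9.99999972e-01  3.19688242e-05  2.34502286e-04 -2.06711048e-04]
 [-1.02470169e-04  9.51633315e-01  3.07236102e-01 -7.93647391e-02]
 [-2.13338211e-04 -3.07236118e-01  9.51633292e-01 -1.43108048e-01]
 [ 0.00000000e+00  0.00000000e+00  0.00000000e+00  1.00000000e+00]] [[301.00026759   0.         274.02008191]
 [  0.         301.00026759 211.51584471]
 [  0.           0.           1.        ]]
```

View pics/w1.png

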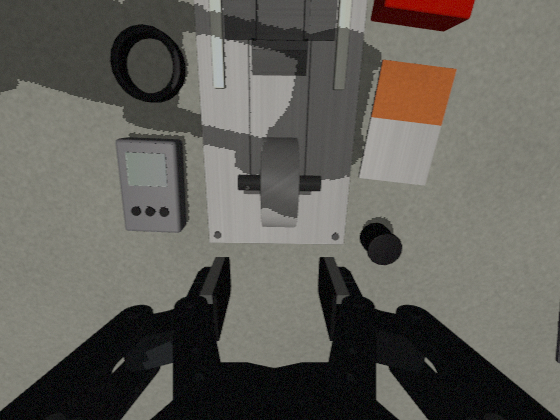

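Wrist: stub ends are at (239,182) and (321,184), the wheel is at (280,183), and the plate's low corners are at (208,243) and (345,243).

```bash
cat >> h.py <<'E'
from scipy.spatial.transform import Rotation as Ro
def wray(m,K,P,q,p):
    R=Ro.from_quat([q[1],q[2],q[3],q[0]]).as_matrix(); m=np.array(m)
    d=R@m[:3,:3]@np.linalg.inv(K)@np.array([p[0],p[1],1.]); return P+R@m[:3,3],d
def wz(m,K,P,q,p,z):
    o,d=wray(m,K,P,q,p); return o+d*(z-o[2])/d[2]
def bed(X,o=(.591,-.018),yaw=77.65):
    c,s=np.cos(np.radians(yaw)),np.sin(np.radians(yaw)); d=np.array(X)[:2]-o
    return (np.array([[c,s],[-s,c]])@d*1000).round(1)
E
python3 - <<'E'
from h import *
w=np.load('pics/w1.npz');s=np.load('pics/w1s.npz')
f=lambda p,z:wz(w['mount'],w['K'],s['p'],s['q'],p,z)
L,R=f((239,182),.0685),f((321,184),.0685); C=(L+R)/2;d=L-R
print('stubs',bed(L),bed(R),C,np.linalg.norm(d),'axle yaw-90',np.degrees(np.arctan2(d[1],d[0]))-90)
a,b=f((208,243),.0257),f((345,243),.0257);d=a-b
print('corners',bed(a),bed(b),np.degrees(np.arctan2(d[1],d[0]))-90)
for p in((253,76),(305,76),(280,76)): print('ramp',bed(f(p,.032)))
print('tcp',bed(s['p']),'toolx',2*np.degrees(np.arctan2(s['q'][2],s['q'][1])))
# lines in plate: edge of plate left
g=[bed(f(p,z)) for p,z in(((208,243),.0257),((198,0),.034),((345,243),.0257),((363,75),.032))];print(g)
E
```

```text
stubs [-99.1  35.1] [-100.1  -39.2] [ 0.57172965 -0.11574943  0.0685    ] 0.07429350579928978 axle yaw-90 76.83587224783591
corners [-178.1   76.9] [-176.3  -76.4] 78.33445298899761
ramp [-6.6 23.9]
ramp [ -6.1 -24.3]
ramp [-6.3 -1.1]
tcp [-120.6    2.2] toolx -11.822451903457583
[array([-178.1,   76.9]), array([53. , 70.6]), array([-176.3,  -76.4]), array([ -4.8, -77.9])]
```

Emit:
carry_out(
  series=[
    [[4,8,10],0.5],
    [[0,0,30],0],
    [[0,0,30],0],
    [[0,0,20],0],
    [[0,0,0],0],
    [[0,0,0],0],
  ],
)

```text
clock: 1.98
position: [0.5588, -0.1538, 0.0982]
ee_rot: [0.0, 0.994, -0.11, -0.005]
contact_force: [-0.1, -0.2, 0.1]
width: 0.0464
```

```bash
python3 - <<'E'
from h import *
s=manip.get_state(); print(s['position'],s['ee_rot'],bed(s['position']),s['width'],s['contact_force'],2*np.degrees(np.arctan2(s['ee_rot'][2],s['ee_rot'][1])))
w=save('wrist','w2.png'); np.savez('pics/w2s.npz',p=s['position'],q=s['ee_rot'])
E
```

```text
[ 0.55882313 -0.15377393  0.09817117] [ 3.54122656e-04  9.93920112e-01 -1.10006110e-01 -4.61956371e-03] [-139.5    2.4] 0.046391668632839674 [-0.05611329 -0.16545951  0.13315324] -12.631471703832027
```

View pics/w2.png

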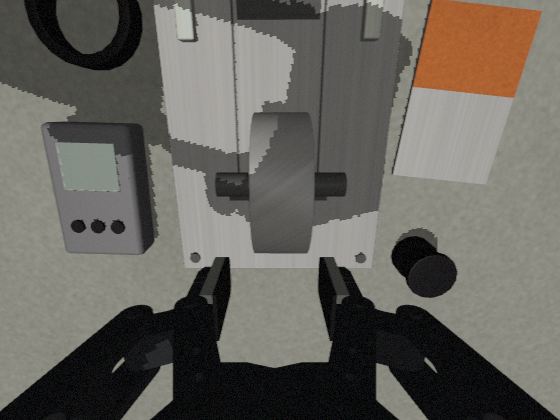

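Wrist: the stubs now span (216..346,185) with the centre at 281, so the wheel is about 4 mm to the right of the tool. The fingers are clear behind it.

Emit:
carry_out(
  series=[
    [[4,0,14],0],
    [[0,-4,14],0],
    [[0,-4,12],0],
    [[0,0,0],0],
  ],
)

```text
clock: 2.37
position: [0.5667, -0.1526, 0.0634]
ee_rot: [0.002, 0.994, -0.113, 0.001]
contact_force: [-0.6, 0.3, -0.5]
width: 0.046
```

```bash
cat > st.py <<'E'
from h import *
s=manip.get_state(); p=s['position']; b=bed(p); q=s['ee_rot']
print(s['clock'],p.round(4),'bed',b,'h over plate',(p[2]*1000-32-.035*b[0]).round(1),'F',s['contact_force'].round(2),'Fbedx',(s['contact_force'][:2]@[.214,.977]).round(2),'yaw',2*np.degrees(np.arctan2(q[2],q[1])),q.round(4))
E
python3 st.py; python3 - <<'E'
from h import *
save('side','s2.png'); a=cv2.imread('pics/s2.png')[180:340,210:350]; cv2.imwrite('pics/s2c.png',cv2.convertScaleAbs(cv2.resize(a,None,fx=3.7,fy=3.7,interpolation=2),alpha=1.4))
E
```

```text
2.3667 [ 0.5667 -0.1526  0.0634] bed [-136.7   -5.1] h over plate 36.2 F [-0.64  0.32 -0.53] Fbedx 0.17 yaw -12.954499015517056 [ 2.500e-03  9.936e-01 -1.128e-01  6.000e-04]
```

View pics/s2c.png

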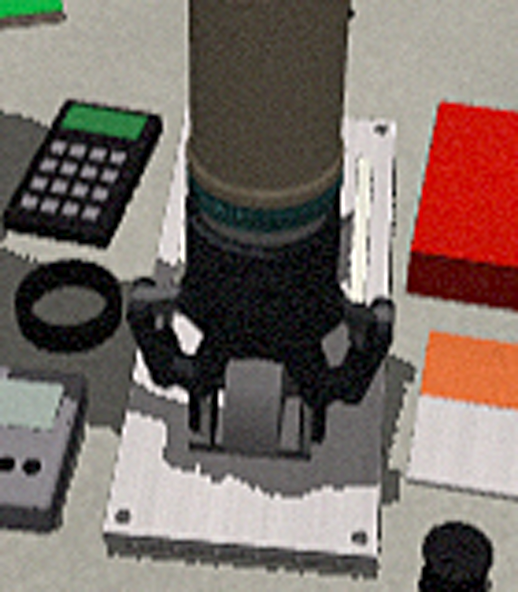

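Side crop: the fingers straddle the wheel, at about (205,430) and (313,430) with the wheel at 254. They sit about 3 mm too far to the right, so I'll correct that and go down.

Emit:
carry_out(
  series=[
    [[-3,0,5],-0.5],
    [[0,0,5],0],
    [[0,0,0],0],
    [[0,0,0],0],
    [[0,0,0],0],
  ],
)

```text
clock: 2.83
position: [0.567, -0.1555, 0.0592]
ee_rot: [0.005, 0.994, -0.109, 0.006]
contact_force: [0.2, 0.5, -0.6]
width: 0.0459
```

```bash
python3 st.py
```

```text
2.8333 [ 0.567  -0.1555  0.0592] bed [-139.5   -5.9] h over plate 32.1 F [ 0.24  0.55 -0.62] Fbedx 0.59 yaw -12.470458495830409 [ 0.0045  0.9941 -0.1086  0.0061]
```

```bash
python3 - <<'E'
from h import *
for i in range(5):
    s=manip.get_state();print(s['clock'],(s['position']*1000).round(2),bed(s['position']),s['ee_rot'].round(4),s['contact_force'].round(2)); manip.get_image('wrist')
E
```

```text
2.8333 [ 566.95 -155.5    59.23] [-139.5   -5.9] [ 0.0045  0.9941 -0.1086  0.0061] [ 0.24  0.55 -0.62]
2.8833 [ 567.08 -155.53   59.33] [-139.5   -6. ] [ 0.0046  0.9941 -0.1086  0.0062] [-0.43 -0.49  0.38]
2.9333 [ 567.06 -155.48   59.21] [-139.4   -6. ] [ 0.0046  0.9941 -0.1086  0.0062] [ 0.3   0.09 -0.66]
2.9833 [ 567.02 -155.39   59.1 ] [-139.3   -6. ] [ 0.0045  0.9941 -0.1086  0.0061] [0.45 1.04 0.09]
3.0333 [ 566.94 -155.35   59.01] [-139.3   -5.9] [ 0.0045  0.9941 -0.1085  0.006 ] [-1.12  0.12 -0.43]
```

Emit:
carry_out(
  series=[
    [[-4,0,4],0],
    [[0,0,4],0],
  ],
)

```text
clock: 3.25
position: [0.5634, -0.1546, 0.0512]
ee_rot: [0.005, 0.994, -0.108, 0.007]
contact_force: [-0.2, 1.0, -0.2]
width: 0.046
```

```bash
python3 st.py
```

```text
3.25 [ 0.5634 -0.1546  0.0512] bed [-139.3   -2.3] h over plate 24.0 F [-0.18  0.97 -0.23] Fbedx 0.91 yaw -12.444270408274033 [ 0.0047  0.9941 -0.1084  0.0067]
```

Emit:
carry_out(
  series=[
    [[0,-5,0],0],
    [[0,-5,0],0],
    [[0,-4,0],0],
    [[0,-2,0],0],
    [[0,-2,0],0],
  ],
)

```text
clock: 3.67
position: [0.5664, -0.1348, 0.0493]
ee_rot: [0.004, 0.994, -0.109, 0.005]
contact_force: [-0.3, -0.2, 0.6]
width: 0.0461
```

```bash
python3 st.py
```

```text
3.6667 [ 0.5664 -0.1348  0.0493] bed [-119.3   -1. ] h over plate 21.4 F [-0.32 -0.19  0.64] Fbedx -0.26 yaw -12.470985540145207 [ 0.0041  0.9941 -0.1086  0.0052]
```

Emit:
carry_out(
  series=[
    [[0.2,-2,-0.8],0],
    [[0.2,-2,-0.8],0],
    [[0.2,-3,-0.6],0],
    [[0,-3,-0.5],0],
    [[0,-3,-0.5],0],
    [[0,-3,-0.5],0],
  ],
)

```text
clock: 4.17
position: [0.5708, -0.1179, 0.0534]
ee_rot: [0.005, 0.994, -0.108, 0.005]
contact_force: [0.3, 0.3, 0.5]
width: 0.0459
```

```bash
python3 st.py; python3 - <<'E'
from h import *
s=manip.get_state(); w=save('wrist','w3.png'); np.savez('pics/w3s.npz',p=s['position'],q=s['ee_rot'])
E
```

```text
4.1667 [ 0.5708 -0.1179  0.0534] bed [-101.9   -1.7] h over plate 25.0 F [0.28 0.33 0.55] Fbedx 0.38 yaw -12.42833813704637 [ 0.0046  0.9941 -0.1082  0.0051]
```

View pics/w3.png

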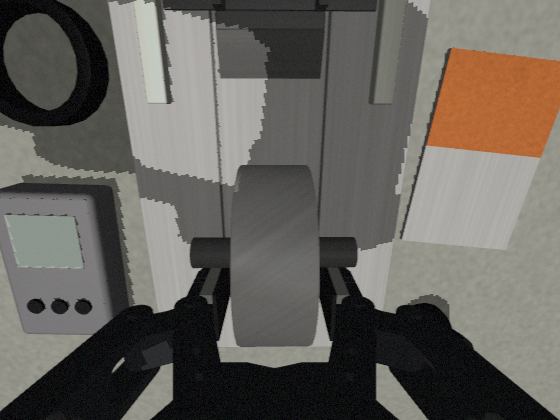

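Wrist: the stubs are at rows 238–268, x 190–357, just ahead of the finger pads, and the wheel is centred at 274. Checking whether it has moved.

```bash
cat > stub.py <<'E'
from h import *
import sys
def run(n,L,R):
    w=np.load(f'pics/{n}.npz');s=np.load(f'pics/{n}s.npz'); z=.0685
    for _ in range(3):
        a,b=[wz(w['mount'],w['K'],s['p'],s['q'],p,z) for p in(L,R)]; c=bed((a+b)/2); z=.072+.035*c[0]/1000
    d=a-b; print(n,'wheel',c,bed(a),bed(b),'axleyaw',np.degrees(np.arctan2(d[1],d[0]))-90,'tcp',bed(s['p']))
if __name__=='__main__':
    run('w2',(216,185),(346,184)); run('w3',(191,252),(357,252))
    w=np.load('pics/w3.npz');s=np.load('pics/w3s.npz')
    for p in((219,78),(320,78)): print('ramp',bed(wz(w['mount'],w['K'],s['p'],s['q'],p,.032)))
E
python3 stub.py
```

```text
w2 wheel [-99.3  -1.4] [-99.5  36.7] [-99.1 -39.4] axleyaw 77.94020908316463 tcp [-139.5    2.4]
w3 wheel [-83.3  -1.5] [-83.   37.1] [-83.5 -40. ] axleyaw 77.26151392160372 tcp [-101.9   -1.7]
ramp [-5.4 25.6]
ramp [ -5.4 -24.9]
```

Emit:
carry_out(
  series=[
    [[0,-3,0],0],
    [[0,-3,-0.1],0],
    [[0,-3,-0.1],0],
    [[0,-3,-0.2],0],
    [[0,-3,-0.1],0],
    [[0,-3,-0.2],0],
    [[0,-3,-0.1],0],
    [[0,-3,-0.2],0],
    [[0,-3,-0.1],0],
    [[0,-3,-0.2],0],
  ],
)

```text
clock: 5.05
position: [0.5787, -0.0855, 0.0551]
ee_rot: [0.005, 0.994, -0.108, 0.006]
contact_force: [-0.6, -1.0, 0.4]
width: 0.0461
```

```bash
python3 st.py
```

```text
5.05 [ 0.5787 -0.0855  0.0551] bed [-68.5  -2.4] h over plate 25.5 F [-0.63 -1.04  0.41] Fbedx -1.15 yaw -12.429718589012547 [ 0.0047  0.9941 -0.1083  0.006 ]
```

Emit:
carry_out(
  series=[
    [[-0.1,-3,0],0],
    [[-0.1,-3,-0.1],0],
    [[-0.1,-3,-0.1],0],
    [[-0.1,-3,-0.1],0],
    [[-0.1,-3,-0.1],0],
    [[-0.1,-3,-0.1],0],
    [[-0.1,-3,-0.1],0],
    [[-0.1,-3,-0.1],0],
    [[-0.1,-3,-0.1],0],
    [[-0.1,-3,-0.1],0],
  ],
)

```text
clock: 5.88
position: [0.5848, -0.0527, 0.0558]
ee_rot: [0.005, 0.994, -0.108, 0.006]
contact_force: [-0.5, 0.1, 0.3]
width: 0.0461
```

```bash
python3 st.py; python3 - <<'E'
from h import *
s=manip.get_state(); w=save('wrist','w4.png'); np.savez('pics/w4s.npz',p=s['position'],q=s['ee_rot'])
E
```

```text
5.8833 [ 0.5848 -0.0527  0.0558] bed [-35.2  -1.4] h over plate 25.0 F [-0.53  0.06  0.31] Fbedx -0.06 yaw -12.428860252847478 [ 0.0047  0.9941 -0.1082  0.0061]
```

View pics/w4.png

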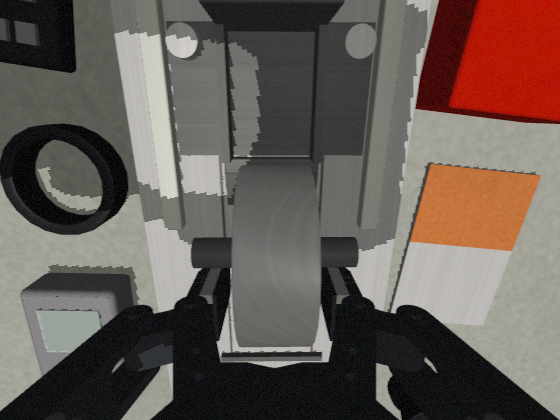

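```bash
python3 - <<'E'
from stub import *
run('w4',(191,252),(357,252))
w=np.load('pics/w4.npz');s=np.load('pics/w4s.npz')
for p,z in(((222,355),.031),((322,355),.031),((222,355),.06),((230,157),.039),((316,157),.039)): print(p,bed(wz(w['mount'],w['K'],s['p'],s['q'],p,z)))
E
python3 st.py
```

```text
w4 wheel [-16.6  -1.2] [-16.3  37.4] [-16.9 -39.8] axleyaw 77.20821731557353 tcp [-35.2  -1.4]
(222, 355) [-114.8   34.6]
(322, 355) [-115.8  -34.9]
(222, 355) [-87.   28.7]
(230, 157) [22.8 21.6]
(316, 157) [ 22.6 -23.6]
5.9333 [ 0.5849 -0.052   0.0558] bed [-34.5  -1.3] h over plate 25.0 F [-0.1   0.02  0.36] Fbedx 0.0 yaw -12.418627851461126 [ 0.0044  0.9941 -0.1082  0.0061]
```

Emit:
carry_out(
  series=[
    [[0,-3,-0.2],0],
    [[0,-3,-0.3],0],
    [[0,-3,-0.3],0],
    [[0,-3,-0.3],0],
    [[0,-3,-0.3],0],
  ],
)

```text
clock: 6.35
position: [0.5882, -0.04, 0.0585]
ee_rot: [0.008, 0.994, -0.107, 0.006]
contact_force: [-1.9, -5.1, 3.6]
width: 0.0461
```

```bash
python3 st.py
```

```text
6.35 [ 0.5882 -0.04    0.0585] bed [-22.1  -2. ] h over plate 27.3 F [-1.93 -5.13  3.63] Fbedx -5.42 yaw -12.302705255993269 [ 0.0079  0.9942 -0.1071  0.0064]
```

Emit:
carry_out(
  series=[
    [[0,-3,-0.3],0],
    [[0,-3,-0.4],0],
    [[0,-3,-0.4],0],
  ],
)

```text
clock: 6.6
position: [0.5907, -0.0311, 0.0602]
ee_rot: [0.008, 0.994, -0.107, 0.007]
contact_force: [-0.2, -2.0, 2.3]
width: 0.046
```

```bash
python3 st.py
```

```text
6.6 [ 0.5907 -0.0311  0.0602] bed [-12.8  -2.5] h over plate 28.7 F [-0.16 -1.99  2.33] Fbedx -1.98 yaw -12.329030070911791 [ 0.0083  0.9942 -0.1074  0.0071]
```

Emit:
carry_out(
  series=[
    [[-0.2,-3,-0.3],0],
    [[-0.2,-3,-0.2],0],
    [[-0.2,-3,-0.1],0],
    [[-0.2,-3,0],0],
  ],
)

```text
clock: 6.93
position: [0.5928, -0.0148, 0.0596]
ee_rot: [0.006, 0.994, -0.108, 0.007]
contact_force: [-0.1, 0.1, 0.6]
width: 0.0463
```

```bash
python3 st.py
```

```text
6.9333 [ 0.5928 -0.0148  0.0596] bed [ 3.5 -1. ] h over plate 27.5 F [-0.11  0.14  0.64] Fbedx 0.11 yaw -12.420868550618172 [ 0.0056  0.9941 -0.1082  0.0067]
```

Emit:
carry_out(
  series=[
    [[0,-2,0],0],
    [[0,-2,0],0],
    [[0,-2,0],0],
    [[0,-2,0],0],
    [[0,-1.5,0],0],
    [[0,-1,0],0],
  ],
)

```text
clock: 7.43
position: [0.5943, -0.0007, 0.0581]
ee_rot: [0.004, 0.994, -0.108, 0.005]
contact_force: [-0.6, 0.5, -0.7]
width: 0.0462
```

```bash
python3 st.py
```

```text
7.4333 [ 0.5943 -0.0007  0.0581] bed [17.6  0.5] h over plate 25.5 F [-0.57  0.46 -0.72] Fbedx 0.33 yaw -12.39389136836675 [ 0.0042  0.9941 -0.1079  0.0052]
```

Emit:
carry_out(
  series=[
    [[0.4,-1,0],0],
    [[0.4,-1,0],0],
    [[0.4,-1,0],0],
  ],
)

```text
clock: 7.68
position: [0.596, 0.002, 0.0581]
ee_rot: [0.004, 0.994, -0.108, 0.005]
contact_force: [-0.4, 0.2, -0.3]
width: 0.0461
```

```bash
python3 st.py
```

```text
7.6833 [0.596  0.002  0.0581] bed [20.6 -0.6] h over plate 25.3 F [-0.39  0.18 -0.33] Fbedx 0.09 yaw -12.396970924313628 [ 0.0044  0.9941 -0.108   0.005 ]
```

Emit:
carry_out(
  series=[
    [[0.2,-1,0],0],
    [[0,-1,0],0],
  ],
)

```text
clock: 7.85
position: [0.5963, 0.0026, 0.0581]
ee_rot: [0.006, 0.994, -0.108, 0.005]
contact_force: [-1.8, -4.5, 0.5]
width: 0.0459
```

```bash
python3 st.py
```

```text
7.85 [0.5963 0.0026 0.0581] bed [21.2 -0.8] h over plate 25.4 F [-1.76 -4.49  0.52] Fbedx -4.77 yaw -12.351423349939262 [ 0.0058  0.9942 -0.1076  0.0046]
```

Emit:
carry_out(
  series=[
    [[0,-1.5,0],0],
  ],
)

```text
clock: 7.93
position: [0.5963, 0.0026, 0.0582]
ee_rot: [0.007, 0.994, -0.107, 0.004]
contact_force: [-2.0, -6.2, 0.9]
width: 0.0457
```

```bash
python3 st.py
```

```text
7.9333 [0.5963 0.0026 0.0582] bed [21.2 -0.8] h over plate 25.4 F [-1.96 -6.17  0.93] Fbedx -6.45 yaw -12.314289591476921 [ 0.0072  0.9942 -0.1073  0.0044]
```

Emit:
carry_out(
  series=[
    [[0,-2.4,0],0],
  ],
)

```text
clock: 8.02
position: [0.5963, 0.0026, 0.0582]
ee_rot: [0.009, 0.994, -0.107, 0.004]
contact_force: [-2.4, -10.1, 1.6]
width: 0.0462
```

```bash
python3 st.py
```

```text
8.0167 [0.5963 0.0026 0.0582] bed [21.3 -0.8] h over plate 25.4 F [ -2.38 -10.14   1.58] Fbedx -10.42 yaw -12.247629735003983 [ 0.0093  0.9942 -0.1067  0.004 ]
```

Emit:
carry_out(
  series=[
    [[0,-3.2,0],0],
  ],
)

```text
clock: 8.1
position: [0.5964, 0.0025, 0.0583]
ee_rot: [0.012, 0.994, -0.106, 0.004]
contact_force: [-2.1, -11.5, 1.7]
width: 0.0461
```

```bash
python3 st.py; python3 - <<'E'
from h import *
for i in range(3):
    manip.get_image('wrist'); f=manip.get_state()['contact_force']; print(f.round(1),(f[:2]@[.214,.977]).round(1),np.linalg.norm(f).round(1))
E
```

```text
8.1 [0.5964 0.0025 0.0583] bed [21.2 -0.9] h over plate 25.5 F [ -2.08 -11.54   1.73] Fbedx -11.71 yaw -12.16861755028877 [ 0.0123  0.9943 -0.106   0.0036]
[ -2.3 -10.3   1.4] -10.6 10.7
[ -2.6 -10.4   2.1] -10.8 11.0
[ -1.9 -10.    1.2] -10.2 10.3
```

Emit:
carry_out(
  series=[
    [[0,-4.2,0],0],
  ],
)

```text
clock: 8.33
position: [0.5964, 0.0025, 0.0583]
ee_rot: [0.016, 0.994, -0.105, 0.003]
contact_force: [-2.7, -14.8, 1.3]
width: 0.0459
```

```bash
python3 st.py; python3 - <<'E'
from h import *
for i in range(12):
    manip.get_image('wrist'); f=manip.get_state()['contact_force']; print((f[:2]@[.214,.977]).round(1),np.linalg.norm(f).round(1),end=' | ')
E
```

```text
8.3333 [0.5964 0.0025 0.0583] bed [21.1 -0.9] h over plate 25.6 F [ -2.66 -14.82   1.33] Fbedx -15.04 yaw -12.09011861892167 [ 0.0158  0.9943 -0.1053  0.0029]
-13.8 14.0 | -12.4 12.6 | -12.5 12.7 | -12.5 12.6 | -13.2 13.2 | -12.6 12.7 | -14.0 14.0 | -12.1 12.2 | -12.8 12.9 | -12.8 12.8 | -12.0 12.2 | -13.1 13.2 |
```

Emit:
carry_out(
  series=[
    [[0,-4.7,0],0],
  ],
)

```text
clock: 9.02
position: [0.5964, 0.0023, 0.0584]
ee_rot: [0.02, 0.994, -0.105, 0.002]
contact_force: [-2.9, -14.1, 1.5]
width: 0.0459
```

```bash
python3 st.py; python3 - <<'E'
from h import *
for i in range(14):
    manip.get_image('wrist'); f=manip.get_state()['contact_force']; print((f[:2]@[.214,.977]).round(1),np.linalg.norm(f).round(1),end=' | ')
E
```

```text
9.0167 [0.5964 0.0023 0.0584] bed [21.  -0.9] h over plate 25.7 F [ -2.91 -14.08   1.51] Fbedx -14.38 yaw -12.030276074565949 [ 0.0197  0.9943 -0.1048  0.0022]
-15.0 15.1 | -14.0 14.2 | -14.4 14.6 | -14.1 14.3 | -14.2 14.4 | -14.1 14.3 | -14.2 14.4 | -13.7 13.8 | -14.5 14.6 | -13.9 14.0 | -15.0 15.2 | -13.7 13.8 | -15.1 15.3 | -14.9 15.1 |
```

Emit:
carry_out(
  series=[
    [[0,2,0],0],
    [[0,4,0],0],
    [[0,6,0],0],
    [[0,6,0],0],
    [[0,5,0],0],
    [[0,3,0],0],
    [[0,0,0],0],
  ],
)

```text
clock: 10.3
position: [0.5911, -0.0251, 0.0597]
ee_rot: [0.019, 0.994, -0.106, 0.003]
contact_force: [0.8, -0.5, 0.2]
width: 0.0462
```

```bash
python3 st.py
```

```text
10.3 [ 0.5911 -0.0251  0.0597] bed [-6.9 -1.6] h over plate 27.9 F [ 0.8  -0.47  0.17] Fbedx -0.28 yaw -12.127622380692362 [ 0.0186  0.9942 -0.1056  0.0029]
```

Emit:
carry_out(
  series=[
    [[0,1,-10],0],
    [[0,1,-20],0],
    [[0,1,-30],0],
    [[0,1,-30],0],
    [[0,2,-30],0],
    [[0,10,-10],0],
    [[0,10,0],0],
    [[0,0,0],0],
  ],
)

```text
clock: 10.97
position: [0.5848, -0.0446, 0.1998]
ee_rot: [0.018, 0.994, -0.105, 0.003]
contact_force: [-0.4, -0.7, -0.9]
width: 0.0463
```

```bash
python3 st.py; python3 - <<'E'
from h import *
s=manip.get_state(); save('wrist','w5.png'); np.savez('pics/w5s.npz',p=s['position'],q=s['ee_rot'])
E
```

```text
10.9667 [ 0.5848 -0.0446  0.1998] bed [-27.3   0.4] h over plate 168.7 F [-0.37 -0.66 -0.88] Fbedx -0.73 yaw -12.005198863944825 [ 0.0177  0.9944 -0.1046  0.0027]
```

View pics/w5.png

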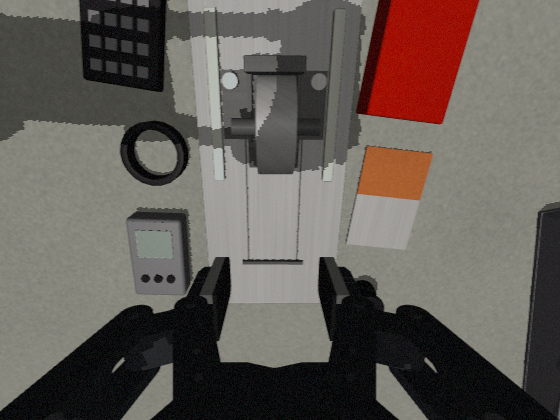

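The wheel stands upright in the chock against the end wall (wheel centre about (276,127), wall at row 63). The gripper is clear and the bystanders are where they were. Checking the seat position, then handing in.

```bash
python3 - <<'E'
from stub import *
run('w5',(233,127),(321,128))
print(manip.sign_off())
E
```

```text
w5 wheel [37.  -2.8] [37.2 34.9] [ 36.8 -40.5] axleyaw 77.34188738228346 tcp [-27.3   0.4]
the job is handed in; nothing more can be done
None
```

The wheel was rolled up the plate, over the lip and home against the chock's end wall. I then let go and left it standing in the chock. The job was handed in at about 11 s on the robot's clock.

- **Rolling:** I pushed both stubs from behind. The axle stayed square to the bed in every picture. The highest force I read on the ramp was about 5.4 N.
- **Pressing:** I worked up through short presses. One of these held about 12.7 N for 0.6 s, and the final one held 14 to 15 N for 0.7 s. The highest reading was about 15.3 N, well under the 25 N limit.
- **After release:** The last wrist picture shows the wheel upright between the cheeks, the gripper clear, and the bystanders in view where they were.

**Disagreement in the checks:** The last picture put the wheel centre at +37 mm along the bed. The chock measurements gave +40.6 mm and the finger position during the press gave about +39.6 mm. I put that down to camera calibration and the 2° tool tilt in that picture. The wheel is past the lip by all three figures, but I can't rule out that it rolled back a millimetre or two after release.

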